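# Find and press the concealed catch of a desk cabinet

### The job

The plain band under the top of the small cabinet on the desk is the front of a hidden drawer, held shut by a concealed catch. With the closed fingertips feel lightly across the two sunk panels in the cabinet's top for the flush press plate let into one of them, press it in until the hidden drawer springs open, then take the hand clear. Only touch and press: pick nothing up, leave the two knobbed drawers as they are, and do not disturb the things standing on it and right beside it.

Things in the scene. Friction and masses are not known exactly. Their poses are not given: they have to be found in the camera images.
- cabinet: low brown wooden desk cabinet, 248 mm deep (its x), 352 mm wide (its y) over the top, 150 mm high, fixed; origin at the centre of its underside; -x points out of the drawer fronts (roughly to the robot), +y to its left, z up. Its top is a frame with two sunk panels; the frame's front and rear members are 60 mm deep and carry small things up to 46 mm high.
- panel_left (a point): centre of the left sunk panel, on its surface, 4 mm below the frame's. The visible panel is 120 mm along the cabinet's x by 92 mm along its y; its centre lies 71 mm to the cabinet's +y side. Rigid, but for the press plate (see catch) that is let into one of the two panels.
- panel_right (a point): centre of the right sunk panel, on its surface, 71 mm to the cabinet's -y side; like the left one. The press plate may be in either.
- catch (a joint): how far the press plate is pressed down, m: 0 at rest, 0.006 fully in. Same wood, 64 mm (cabinet's x) by 34 (y), 2 mm below its panel's surface, in a 67 by 37 mm opening; centred on the panel in x, but up to 24 mm off its centre either way in y: feel or look for it. Sprung: yields from 2 N, 6 N fully in, returns when let go; the drawer is freed at about 4 mm.
- hidden_drawer (a joint): how far the hidden drawer is out towards the cabinet's -x, in m, 0 shut. When the catch lets it go a spring drives it out to about 0.053 within half a second, and it stays there; it moves freely up to 0.09.
- frieze (a point): centre of the hidden drawer's front, a plain band 314 mm wide and 34 mm high without handle, just under the cabinet's top; it moves with that drawer
- knob_left (a point): brass knob, 18 mm across, of the left ordinary drawer, below the band; 20 mm out from that drawer's front. The drawer may stand ajar by up to 25 mm. To be left as it is.
- knob_right (a point): brass knob of the right ordinary drawer, like the left one. To be left as it is.
- ink_jar: jar 42 mm across, 45 mm high, standing on the rear part of the cabinet's frame, on the left half; origin at the centre of its underside. Not to be disturbed.
- stapler: black stapler, 120 mm long by 30 mm wide, 46 mm high, standing on the rear part of the frame, on the right half, along the cabinet's y; origin at the centre of its underside. Not to be disturbed.
- paperweight: domed green glass paperweight 50 mm across, 29 mm high, on the front part of the frame; origin at the centre of its underside. Not to be disturbed.
- mug: white mug 80 mm across, 92 mm high, on the desk beside the cabinet's left side; origin at the centre of its underside. Not to be disturbed.
- pen_pot: black pot 76 mm across, 100 mm high, its pens reaching to 155 mm, on the desk beside the cabinet's right side; origin at the centre of its underside. Not to be disturbed.

How it is judged:
On the way:
1. the press plate is pushed in by the fingers (value of joint catch above 0.003 m and contact force between the fingers and anything else above 0.5 N).
At the end, for the whole second after the job is handed in: the hidden drawer stands at least 30 mm open and at rest, the press plate has come back up (pressed less than 1.5 mm), the knobbed drawers are within 10 mm and the things on and beside the cabinet within 15 mm of where they were (value of joint hidden_drawer above 0.03 m and value of joint catch below 0.0015 m and velocity of joint hidden_drawer between -0.02 and 0.02 m/s and distance of each of ink_jar, stapler, paperweight, mug, pen_pot from where it was at the start of the episode below 0.015 m and distance of each of knob_left, knob_right from where it was at the start of the episode below 0.01 m); the robot touches nothing.
It fails at once if a thing standing on or beside the cabinet is moved or lifted by more than 25 mm (distance of any of ink_jar, stapler, paperweight, mug, pen_pot from where it was at the start of the episode above 0.025 m).
It fails at once if a knobbed drawer is moved by more than 15 mm (distance of any of knob_left, knob_right from where it was at the start of the episode above 0.015 m).
It fails at once if the fingers bear on something with more than 80 N (contact force between the fingers and anything else above 80 N).
It also fails if it takes over 45 s, if anything falls off the work surface, if the arm or the gripper's body presses on something with over 40 N, if the wrist force passes 120 N, or if a joint passes its speed limit or range.

### The arm

A 6-joint arm with a two-finger parallel gripper is mounted at the origin on the work surface. World frame = base frame: x ahead of the robot, y to its left, z up, the work surface at z = 0. Lengths are in m, angles in rad, forces in N, time in s.
With the tool pointing down it reaches from about 0.375 to 0.9 m from the base axis. Payload 3.1 kg.
Tool frame: the origin (TCP) lies on the centre line of the jaws, within the pads' length; the fingertips stand arm.nose_length ahead of it and the grasp point (between the pads) lies 3 mm ahead of it (arm.nose_length is the distance from the TCP to the fingertips, in m); z points along the fingers, y is the line along which they close (so a half turn about z gives the same grasp; the last joint's range is limited). The gripper opens to 85 mm and grips with 20 to 120 N. Pads are 22 mm wide; open, the fingers measure 114 mm over their backs; the gripper's body (76 mm by 85 mm) begins 54 mm behind the grasp point. The pads swing forward as they close: fully open they stand 13 mm farther back than shut.
Start: joints at [1.05, 0.527, 1.433, -0, 1.181, -0.178], TCP at [0.21, 0.589, 0.253] pointing down, gripper open.
Joint ranges: [-3.08, 3.08], [-0.75, 2.2], [0.22, 2.44], [-1.43, 4.57], [0, 2.65], [-2.85, 2.85]. Speed limits (rad/s): [2.79, 2.79, 3.14, 3.14, 3.14, 3.14].

### API

Orientations are given as [roll, pitch, yaw] about the fixed x, y, z axes, in that order (R = Rz(yaw) Ry(pitch) Rx(roll)).
In Python, from bench import telemetry, vision, order, arm gives the robot as it stands.
- The arm moves only by the tool send_rows, never from a script. Its argument "rows" is a list of rows, each a list of 3 entries, a list of its own where there are three numbers: the shift along the tool's x, y, z normalised to -1 to 1, where 1 is 500 mm, then the turn, a rotation vector about the tool's x, y, z normalised to -1 to 1, where 1 is 60 degrees, then the opening, from 0 (shut) to 1 (fully open). A call has 1 to 20 rows; each row is the pose to reach, as a shift and turn from the pose commanded when the call began, along the tool's axes at that moment; what a row does not reach only later rows make up. A row lasts 1/8 s, in which the tool goes at most 62.5 mm and 10.7 degrees, less where a joint would pass 70% of its speed; a pose out of reach is approached as far as the arm can. A call with a number of a shift or a turn outside -1 to 1 is refused whole. A call with a gripper value outside its range is refused whole. The fingers move at their own pace and stop on an object; "grip_force" is the grip in N (left out, the last holds). Time passes only in rows, so rows that repeat a pose let the fingers close. It gives the time, the measured TCP pose, the force, the opening and the grip force at its end, in the units of the state.
- telemetry.observe(): the state, without advancing time (a new reading comes with each control period).
- vision.read_camera(name): name is "scene" or "top" or "wrist"; returns the picture (420x560x3 uint8, red, green, blue); there is no depth.
- vision.camera_params(name): a dict with "K" (3x3 intrinsics, pixels), "extrinsics" (4x4, takes a point from camera to world coordinates). Camera axes: x right, y down, z forward; pixel columns grow to the right and rows downward; lengths in m; the calibration is good to about 2 mm. A picture is of the moment at which its call begins: read the wrist's pose just before it. camera_params takes no time and is no camera call; for the wrist camera it gives the pose at the moment of the call.
- order.job_done(): hands the job in; it is judged then, once.
Trained networks look in the newest picture that a camera, given by its name, has taken for a name from the list of things; names that differ only in an ending like _2 or _b are one class to them, and where a whole thing is asked for, a point or a joint stands for the part that bears it (a point fixed in the world has none). Each returns a list of dicts, best first, with "confidence" (0 to 1); they miss things now and then, are a little off and sometimes report something else, mostly with a low value. They report only what shows in the picture. A call takes as long as a camera call.
- vision.find_in(camera, target): "point" ([x, y, z] in m, in world coordinates, good to about 4 mm: the middle of the surface that is visible of it).
- vision.masks_of(camera, target): "region" (420x560 bool, what is visible of it).
The state is a dict: "clock": time; "joint_pos": joint angles; "dq": joint speeds; "joint_efforts": joint torques, N m; "tcp_pos": TCP position; "eef_rot": TCP orientation; "contact_force": force on the tool from outside, world axes, zero at the start; "moment": the same for the moment, N m; "finger_gap": finger opening in m; "gripper_force": force on a finger pad.
Only numpy, scipy, OpenCV 4.12 (cv2) and the standard library are available. Lean on these libraries where they do the work, as an engineer would, in place of code of your own. Each camera call takes 0.05 s, during which the arm holds its last target. There are 200 camera calls.

## Working session

There is one attempt and no reset: what is moved stays moved. The work goes in short steps, Python scripts to look and compute and a tool call to move; the robot and the scene stay as the last step left them, time stands still between calls to the robot, and variables do not carry over. Pictures are saved under pics/ and viewed, at most 10 in all, crops included, and the job is handed in when it is done.

Besides the shell and the picture viewer there is one more tool, called after "Request:" as name([rows], argument=value, ...), one row to a line, values as JSON. send_rows: Moves the arm, as the interface text tells. Scaled input: -1 to 1 covers 500 mm each way for a shift and 60 degrees each way for a turn. Its arguments: {"type":"object","properties":{"rows":{"type":"array","items":{"type":"array"}},"grip_force":{"type":"number"}},"required":["rows"]}

```bash
mkdir -p pics; cat > h.py <<'E'
import numpy as np, cv2
from bench import telemetry, vision, order, arm
def save(n,f,crop=None,s=1):
    im=vision.read_camera(n)[:,:,::-1]
    if crop: a,b,c,d=crop; im=im[b:d,a:c]
    cv2.imwrite('pics/'+f,cv2.resize(im,None,fx=s,fy=s,interpolation=cv2.INTER_CUBIC)); return im
def ray(n,u,v,z):
    p=vision.camera_params(n);K=np.array(p['K']);T=np.array(p['extrinsics'])
    d=T[:3,:3]@np.linalg.solve(K,[u,v,1.]);o=T[:3,3]
    return o+d*(z-o[2])/d[2]
def proj(n,P):
    p=vision.camera_params(n);K=np.array(p['K']);T=np.linalg.inv(np.array(p['extrinsics']))
    c=K@(T[:3,:3]@np.array(P)+T[:3,3]);return c[:2]/c[2]
E
python3 - <<'E'
from h import *
save('top','top.png',s=1.4);save('scene','scene.png',s=1.4)
s=telemetry.observe()
print(s['clock'],s['tcp_pos'],s['eef_rot'],s['contact_force'],arm.nose_length)
for c in ['top','scene']:
  for t in ['cabinet','panel_left','panel_right','catch','frieze','knob_left','ink_jar','stapler','paperweight','mug','pen_pot']:
    r=vision.find_in(c,t)
    print(c,t,[(np.round(q['point'],3).tolist(),round(q['confidence'],2)) for q in r[:2]])
E
```

```text
0.1 [0.20976116 0.5880987  0.25242154] [-3.13964848e+00 -3.43293314e-04  2.79874138e+00] [0.31701251 0.49757934 0.15131837] 0.022
top cabinet [([0.467, 0.083, 0.147], 0.77)]
top panel_left [([0.463, 0.082, 0.152], 0.8), ([0.502, 0.15, 0.146], 0.22)]
top panel_right [([0.465, 0.08, 0.148], 0.71)]
top catch [([0.502, 0.148, 0.145], 0.76), ([0.464, 0.084, 0.151], 0.65)]
top frieze []
top knob_left [([0.374, 0.166, 0.092], 0.88), ([0.537, -0.17, 0.057], 0.59)]
top ink_jar [([0.584, 0.158, 0.191], 0.7)]
top stapler [([0.576, 0.026, 0.191], 0.94)]
top paperweight [([0.394, 0.079, 0.174], 0.67)]
top mug [([0.554, 0.336, 0.036], 0.91), ([0.396, 0.079, 0.173], 0.64)]
top pen_pot [([0.537, -0.171, 0.06], 0.91), ([0.464, 0.084, 0.151], 0.73)]
scene cabinet [([0.567, 0.011, 0.15], 0.83)]
scene panel_left [([0.567, 0.006, 0.147], 0.97)]
scene panel_right []
scene catch [([0.568, 0.01, 0.147], 0.68), ([0.5, 0.145, 0.147], 0.67)]
scene frieze []
scene knob_left []
scene ink_jar [([0.593, 0.143, 0.189], 0.61)]
scene stapler [([0.584, 0.021, 0.174], 0.82)]
scene paperweight [([0.412, 0.072, 0.168], 0.53)]
scene mug []
scene pen_pot [([0.547, -0.177, 0.074], 0.64)]
```

View pics/top.png

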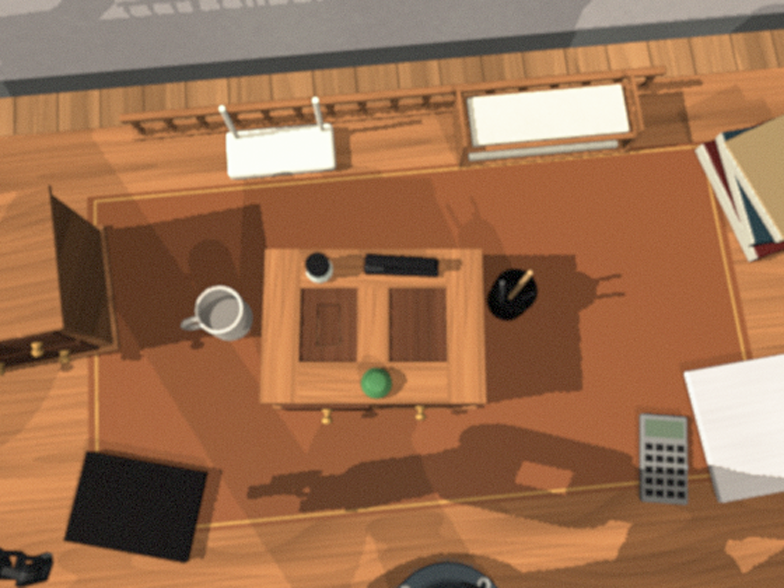

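View pics/scene.png

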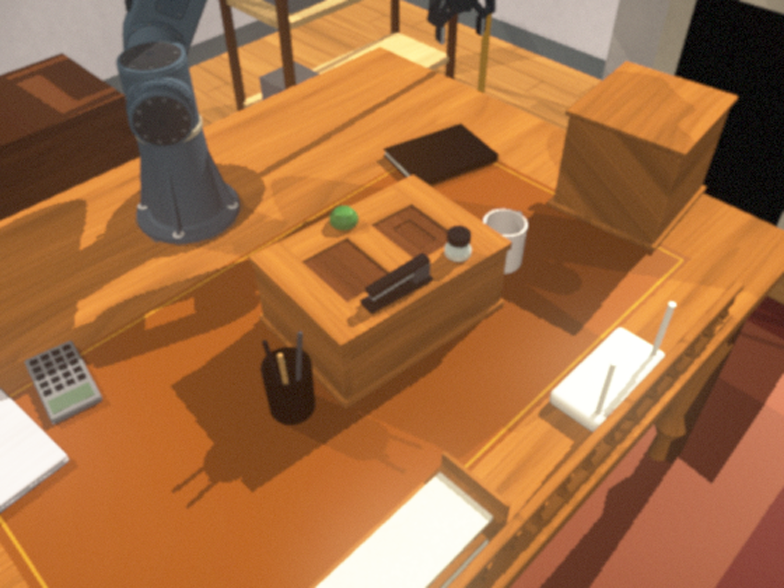

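The cabinet shows at the centre of the top picture. The plate's outline is visible in the left panel at about (328,325) in the 1.4x picture, and also in the scene view at (415,232). I'll zoom in on it.

```bash
python3 - <<'E'
from h import *
save('top','crop.png',(180,170,355,300),s=4.5)
for u,v in [(301,289),(357,289),(357,361),(301,361),(390,289),(446,289),(446,361),(390,361)]: print('panel',np.round(ray('top',u/1.4,v/1.4,.147),3))
for u,v in [(263,249),(483,249),(486,403),(261,403)]: print('cab',np.round(ray('top',u/1.4,v/1.4,.15),3))
r=vision.masks_of('top','catch')
for q in r[:2]:
  m=q['region'];v,u=np.nonzero(m);c=cv2.minAreaRect(np.c_[u,v].astype(np.float32))
  print(q['confidence'],m.sum(),c,np.round(ray('top',u.mean(),v.mean(),.144),4))
E
```

```text
panel [0.56  0.187 0.147]
panel [0.551 0.097 0.147]
panel [0.435 0.107 0.147]
panel [0.444 0.195 0.147]
panel [0.546 0.045 0.147]
panel [ 0.537 -0.045  0.147]
panel [ 0.422 -0.032  0.147]
panel [0.431 0.056 0.147]
cab [0.631 0.244 0.15 ]
cab [ 0.597 -0.112  0.15 ]
cab [ 0.351 -0.086  0.15 ]
cab [0.384 0.261 0.15 ]
0.95 453 ((234.5, 232.5), (29.0, 15.0), 90.0) [0.4973 0.1486 0.144 ]
```

View pics/crop.png

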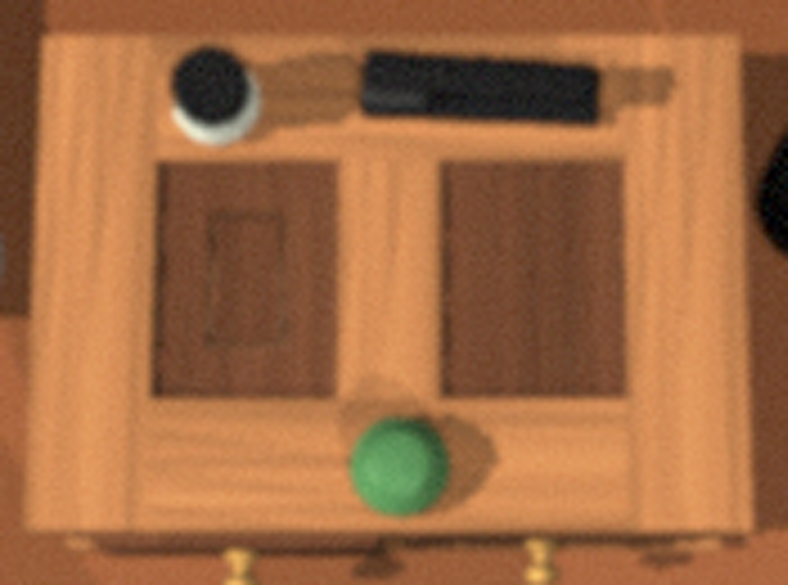

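The crop shows a faint plate outline centred at about (247,279), which is (0.497, 0.149) in the world. The right panel is plain. The cabinet's yaw is about -5.5°. I'll move above the plate, closing the fingers on the way.

Request:
send_rows([
  [[-0.42,-0.32,-0.06],[0,0,0.5],0],
  [[-0.836,-0.634,-0.06],[0,0,1],0],
  [[-0.836,-0.634,-0.06],[0,0,1],0],
  [[-0.836,-0.634,-0.06],[0,0,1],0],
  [[-0.836,-0.634,-0.06],[0,0,1],0],
  [[-0.836,-0.634,-0.06],[0,0,1],0],
  [[-0.836,-0.634,-0.06],[0,0,1],0],
  [[-0.836,-0.634,-0.06],[0,0,1],0],
  [[-0.836,-0.634,-0.06],[0,0,1],0],
  [[-0.836,-0.634,-0.06],[0,0,1],0],
  [[-0.836,-0.634,-0.06],[0,0,1],0],
  [[-0.836,-0.634,-0.06],[0,0,1],0],
  [[-0.836,-0.634,-0.06],[0,0,1],0],
], grip_force=20)

```text
clock: 2.92
tcp_pos: [0.4965, 0.1506, 0.2833]
eef_rot: [-3.141, -0.0, 1.753]
contact_force: [0.5, -0.2, -0.1]
finger_gap: 0.0004
gripper_force: 0.0
```

Request:
send_rows([
  [[0,0,0],[0,0,0.265],0],
  [[0,0,0],[0,0,0.265],0],
  [[0,0,0],[0,0,0.265],0],
  [[0,0,0],[0,0,0.265],0],
])

```text
clock: 3.42
tcp_pos: [0.497, 0.1499, 0.2833]
eef_rot: [3.142, 0.0, 1.476]
contact_force: [-0.8, -0.1, -0.2]
finger_gap: -0.0003
gripper_force: 0.0
```

```bash
python3 - <<'E'
from h import *
s=telemetry.observe();print(s['clock'],s['tcp_pos'],s['eef_rot'],s['contact_force'],s['finger_gap'])
save('wrist','wrist.png')
for t in ['catch','panel_left']:
  for q in vision.find_in('wrist',t)[:2]: print(t,np.round(q['point'],4),q['confidence'])
q=vision.masks_of('wrist','catch')
for q in q[:1]:
  v,u=np.nonzero(q['region']);print(q['confidence'],cv2.minAreaRect(np.c_[u,v].astype(np.float32)),ray('wrist',u.mean(),v.mean(),.144))
E
```

```text
3.425 [0.49700743 0.1498937  0.28333975] [3.14156203e+00 2.65968749e-05 1.47606500e+00] [-0.76954381 -0.09945628 -0.17604314] -0.0002859433062995003
catch [0.4943 0.1471 0.1423] 0.56
panel_left [0.4872 0.1951 0.146 ] 0.7
0.79 ((283.0, 205.0), (36.0, 68.0), 90.0) [0.49901655 0.14877373 0.144     ]
```

View pics/wrist.png

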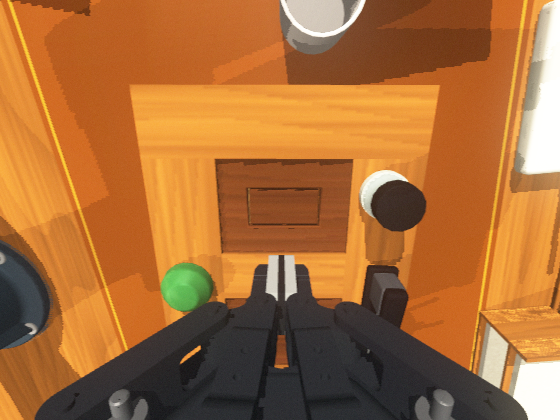

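The wrist view shows the plate outlined at (247–321, 187–227). Its centre (284,207) comes out at (0.499, 0.149), which agrees with the top view. The fingers are over it, so I'll lower to just above and then press in small steps.

Request:
send_rows([
  [[0,0.002,0.11],[0,0,0],0],
  [[0,0.002,0.18],[0,0,0],0],
  [[0,0.002,0.212],[0,0,0],0],
  [[0,0.002,0.212],[0,0,0],0],
])

```text
clock: 4.12
tcp_pos: [0.4973, 0.1493, 0.1761]
eef_rot: [-3.138, 0.001, 1.474]
contact_force: [-0.3, -0.2, 0.0]
finger_gap: 0.0002
gripper_force: 0.0
```

Request:
send_rows([
  [[0,0,0.008],[0,0,0],0],
  [[0,0,0.012],[0,0,0],0],
  [[0,0,0.016],[0,0,0],0],
  [[0,0,0.02],[0,0,0],0],
  [[0,0,0.022],[0,0,0],0],
  [[0,0,0.022],[0,0,0],0],
])

```text
clock: 4.88
tcp_pos: [0.4981, 0.1494, 0.1663]
eef_rot: [-3.141, 0.0, 1.474]
contact_force: [-0.8, 0.0, 0.2]
finger_gap: 0.0002
gripper_force: 0.0
```

Request:
send_rows([
  [[0,0,0.002],[0,0,0],0],
  [[0,0,0.004],[0,0,0],0],
  [[0,0,0.006],[0,0,0],0],
  [[0,0,0.006],[0,0,0],0],
])

```text
clock: 5.38
tcp_pos: [0.4982, 0.1495, 0.1635]
eef_rot: [3.141, -0.0, 1.474]
contact_force: [-0.9, -0.8, 4.4]
finger_gap: -0.0001
gripper_force: 2.4
```

Request:
send_rows([
  [[0,0,0.002],[0,0,0],0],
  [[0,0,0.003],[0,0,0],0],
  [[0,0,0.004],[0,0,0],0],
  [[0,0,0.004],[0,0,0],0],
])

```text
clock: 5.88
tcp_pos: [0.4983, 0.1495, 0.1614]
eef_rot: [3.141, -0.0, 1.474]
contact_force: [-0.6, 0.8, 5.2]
finger_gap: 0.0
gripper_force: 2.4
```

Request:
send_rows([
  [[0,0,0.002],[0,0,0],0],
  [[0,0,0.004],[0,0,0],0],
  [[0,0,0.004],[0,0,0],0],
  [[0,0,0.004],[0,0,0],0],
])

```text
clock: 6.38
tcp_pos: [0.4983, 0.1495, 0.16]
eef_rot: [3.141, -0.0, 1.474]
contact_force: [-1.5, -0.9, 9.4]
finger_gap: 0.0
gripper_force: 4.7
```

```bash
python3 - <<'E'
from h import *
save('top','crop2.png',(180,170,355,320),s=3.5)
E
```

```text
(no output)
```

View pics/crop2.png

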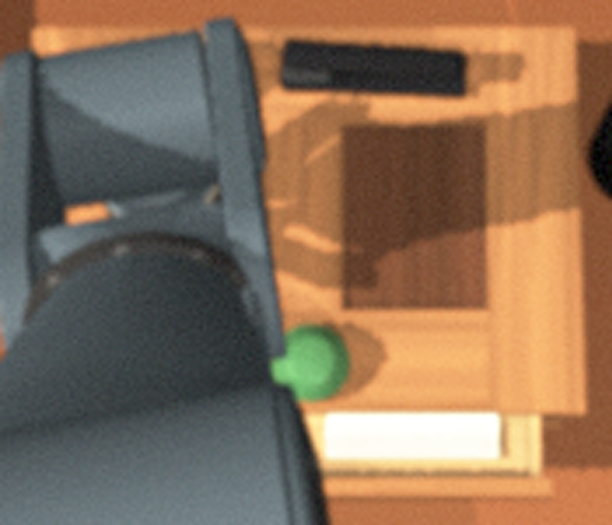

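The drawer has sprung open: it shows below the cabinet's front edge at (430,445), with white inside. I'll lift straight up and clear.

Request:
send_rows([
  [[0,0,-0.02],[0,0,0],0],
  [[0,0,-0.08],[0,0,0],0],
  [[0,0,-0.2],[0,0,0],0],
  [[0,0,-0.32],[0,0,0],0],
  [[0,0,-0.32],[0,0,0],0],
  [[0,0,-0.32],[0,0,0],0],
])

```text
clock: 7.18
tcp_pos: [0.4975, 0.1494, 0.3187]
eef_rot: [-3.14, 0.0, 1.474]
contact_force: [-0.0, -0.2, 0.1]
finger_gap: 0.0004
gripper_force: 0.0
```

Request:
send_rows([
  [[0.4,0,0],[0,0,0],0],
  [[0.6,0,0],[0,0,0],0],
  [[0.6,0,0],[0,0,0],0],
  [[0.6,0,0],[0,0,0],0],
  [[0.6,0,0],[0,0,0],0],
  [[0.6,0,0],[0,0,0],0],
  [[0.6,0,0],[0,0,0],0],
  [[0.6,0,0],[0,0,0],0],
])

```text
clock: 8.18
tcp_pos: [0.527, 0.4464, 0.3184]
eef_rot: [-3.14, 0.002, 1.472]
contact_force: [0.2, -0.1, -0.7]
finger_gap: 0.0001
gripper_force: 0.0
```

```bash
python3 - <<'E'
from h import *
s=telemetry.observe();print(s['clock'],s['tcp_pos'],s['contact_force'])
save('top','end.png',(130,150,400,320),s=2.8)
E
```

```text
8.175 [0.52704033 0.44640928 0.31839921] [ 0.22574938 -0.11026395 -0.73375276]
```

View pics/end.png

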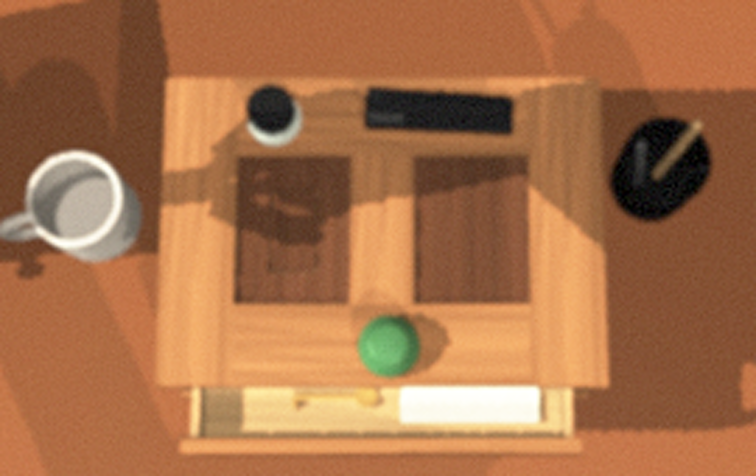

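The drawer is open across its full width, with its front at row 445. The jar, stapler, paperweight, mug and pot are in place, and the hand is clear.

```bash
python3 -c "
from bench import order;print(order.job_done())"
```

```text
the job is handed in; nothing more can be done
None
```

I pressed the plate in the left panel, the hidden drawer sprang open, and I took the hand clear; the last picture shows the things on and beside the cabinet in place, and the job is handed in (no verdict was returned).

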